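# Eject the microscope eyepiece from its lens dock and set it out for cleaning

### The arm

A 6-joint arm with a two-finger parallel gripper is mounted at the origin on the work surface. World frame = base frame: x ahead of the robot, y to its left, z up, the work surface at z = 0. Lengths are in m, angles in rad, forces in N, time in s.
With the tool pointing down it reaches from about 0.35 to 0.775 m from the base axis. Payload 7.3 kg.
Tool frame: the origin (TCP) lies at the centre of the arm's flange, where the gripper is bolted on; the fingertips stand 178 mm ahead of it and the grasp point (between the pads) lies 159 mm ahead of it; x points along the fingers, y is the direction in which the jaws open and shut, and the axes are right-handed (so a half turn about x gives the same grasp; the last joint's range is limited). The gripper opens to 92 mm and grips with 3 to 60 N. Pads are 19 mm wide; open, the fingers measure 130 mm over their backs; the gripper's body (75 mm by 190 mm) begins 47 mm behind the grasp point.
Start: joints at [-1.344, 0.342, 1.524, -0, 1.275, -0.146], TCP at [0.191, -0.489, 0.405] pointing down, gripper open.
Joint ranges: [-2.53, 2.53], [-0.77, 2.02], [0.04, 2.7], [-1, 4.14], [0.28, 2.66], [-3.11, 3.11]. Speed limits (rad/s): [2.57, 2.57, 3.14, 3.14, 3.14, 3.14].

### API

Orientations are given as [roll, pitch, yaw] about the fixed x, y, z axes, in that order (R = Rz(yaw) Ry(pitch) Rx(roll)).
In Python, from cell import readout, cams, workorder gives the robot as it stands.
- The arm moves only by the shell command python3 -m inch 'ROWS' [FORCE]. ROWS is text: rows parted by semicolons, each of 5 numbers parted by spaces: the shift along the world's x, y, z in mm, then the turn about the world's z in rad, then the opening, from 0 (shut) to 1 (fully open). A call has 1 to 8 rows; each row shifts and turns the commanded pose from where the row before left it; what a row does not reach is not made up. A row lasts 1/12 s, in which the tool goes at most 41.7 mm and 7.16 degrees, less where a joint would pass 70% of its speed; a pose out of reach is approached as far as the arm can. A call is refused whole if a number of a shift passes 41.7 or a number of a turn 0.125, either way. A call with a gripper value outside its range is refused whole. The fingers move at their own pace and stop on an object; FORCE is the grip in N (left out, the last holds). Time passes only in rows, so rows that do not move let the fingers close. It gives the time, the measured TCP pose, the force and the opening at its end, in the units of the state.
- readout.observe(): the state, without advancing time (a new reading comes with each control period).
- cams.read_camera(name): name is "scene" or "top" or "wrist"; returns a dict with "color" (384x512x3 uint8, red, green, blue), "fx", "fy", "cx", "cy" (pixels), "world_to_cam" (4x4, takes a point from world to camera coordinates); the wrist camera has in their place "T_tool_cam" (4x4, takes a point from camera to tool coordinates, whose origin is the TCP and whose axes are the tool frame's). Camera axes: x right, y down, z forward; pixel columns grow to the right and rows downward; lengths in m; the calibration is good to about 2 mm. The wrist camera is an equidistant fisheye: a pixel r from the principal point sees the ray r / f radians off the axis. A picture is of the moment at which its call begins: read the wrist's pose just before it. There is no depth.
- workorder.hand_in(): hands the job in, once; it reports no verdict.
The state is a dict: "time": time; "qpos": joint angles; "qvel": joint speeds; "joint_efforts": joint torques, N m; "tool_pos": TCP position; "tool_rot": TCP orientation; "contact_force": force on the tool from outside, world axes, zero at the start; "torque": the same for the moment, N m; "opening": finger opening in m.
Only numpy, scipy, OpenCV 4.12 (cv2) and the standard library are available. Lean on these libraries where they do the work, as an engineer would, in place of code of your own. Each camera call takes 0.05 s, during which the arm holds its last target.

### The job

Two lens docks stand on the lab bench; take the eyepiece, the wider of the two lenses, for cleaning. Press the eject lever of its dock fully down so that the eyepiece rises out of its well, then take it out and set it down gently, standing upright with its glass up, inside the round steel dish, and let go. Leave the slim objective in the other dock where it is.

Things in the scene. Friction and masses are not known exactly. Their poses are not given: they have to be found in the camera images.
- eyepiece: Black upright cylinder 48 mm tall, wide glass lens on top; head (upper 27 mm) 36 mm across, tube below 30 mm. Origin: centre of underside, z up. Starts sunk in a 39 mm well of a white block (dock, 80 x 84, 60 mm tall), top flush with the block's, so not graspable. Its dock's lever, pressed fully, raises it 30 mm straight up, and it stays up. 0.08 to 0.16 kg.
- paddle (a point): Centre of the top of the steel lever's black paddle (30 long, 36 wide, 6 mm thick) on the eyepiece's dock, on the side facing the robot, 107 mm from the well's axis; x points to the well. Starts 55 mm above the bench, sloping up 0.25 rad away from the block; fully down, at a stop, it is 23 mm above the bench, sloping down 0.25 rad. Pressing takes about 6 N; it stays where left.
- tray: The shallow round steel dish fixed to the bench: 140 mm across at the rim, 12 mm tall, its flat inner floor about 116 mm across and 4 mm above the bench. Origin at the centre of its underside.
- objective: The slim objective in the second dock, to be left alone: an upright bare-metal cylinder 26 mm across and 48 mm tall, tapering to a small lens at its top, sunk flush in a dock of the same form with its own lever. Origin at the centre of its underside, z up.

How it is judged:
On the way:
1. the lever of the eyepiece's dock is pressed down and the eyepiece has risen in its well (height (world z) of paddle below 0.03 m and height (world z) of eyepiece above 0.033 m), for 0.1 s.
At the end, for the whole second after the job is handed in: the eyepiece stands upright (within 10 degrees, glass up) and at rest on the floor of the steel dish, its centre within 50 mm of the dish's centre, and the slim objective is still in its own dock, within 12 mm of where it was (horizontal distance between eyepiece and tray below 0.05 m and z of eyepiece in the frame of tray between 0 and 0.009 m and angle between eyepiece's own z axis and vertical below 0.17 rad and linear speed of eyepiece below 0.02 m/s and distance of objective from where it was at the start of the episode below 0.012 m); the robot touches nothing.
It fails at once if the slim objective is raised or moved by more than 12 mm (distance of objective from where it was at the start of the episode above 0.012 m).
It fails at once if the eyepiece is dropped or thrown: faster than 0.6 m/s (a fall of about 18 mm) with no finger on it (linear speed of eyepiece above 0.6 m/s and contact force between the fingers and eyepiece below 0.05 N).
It also fails if it takes over 43 s, if anything falls off the work surface, if the arm or the gripper's body presses on something with over 40 N, if the wrist force passes 120 N, or if a joint passes its speed limit or range.

## Working session

There is one attempt and no reset: what is moved stays moved. The work goes in short steps, Python scripts to look and compute and a shell command to move; the robot and the scene stay as the last step left them, time stands still between calls to the robot, and variables do not carry over. Pictures are saved under pics/ and viewed, and the job is handed in when it is done.

```bash
ls; mkdir -p pics; python3 - <<'E'
from cell import readout,cams
import cv2,numpy as np
print(readout.observe())
for n in("scene","top"):
    c=cams.read_camera(n);cv2.imwrite(f"pics/{n}0.png",c["color"][:,:,::-1]);print(n,c["fx"],c["fy"],c["cx"],c["cy"],c["world_to_cam"].tolist())
    np.savez(f"{n}0.npz",**c)
E
```

```text
pics
{'time': 0.0, 'qpos': array([-1.34402886e+00,  3.42725933e-01,  1.52503830e+00, -2.55403221e-05,
        1.27541785e+00, -1.46004851e-01]), 'qvel': array([-0.00178646, -0.00013361, -0.00018848, -0.00166427,  0.00137976,
        0.00097874]), 'joint_efforts': array([-1.11835107e-03, -4.31246030e+01, -2.44220334e+01,  7.16972980e-02,
        5.58450376e-02, -1.29476666e-04]), 'tool_pos': array([ 0.19118672, -0.48879576,  0.40403566]), 'tool_rot': array([-1.70143694,  1.5692067 ,  1.81293549]), 'contact_force': array([ 0.22455693, -0.49647509, -0.53930797]), 'torque': array([ 0.02807774,  0.02429324, -0.00590058]), 'opening': 0.09170715362642501}
scene 401.14016899395415 401.14016899395415 255.4369566977206 193.25631922510473 [[0.670184531955079, 0.7421045512209138, -0.011555439643634662, -0.36061186222582103], [0.6145970912129061, -0.5636280132945666, -0.5519002428901935, -0.28625337947072343], [-0.41608065155782736, 0.36277306637459455, -0.833830074842823, 1.037718944421265], [0.0, 0.0, 0.0, 1.0]]
top 475.7250782104864 475.7250782104864 256.3902143125535 193.33722652851296 [[-0.024226421668087465, -0.9995207646341834, -0.019269705712785135, 0.011357812902862365], [-0.9893218142262236, 0.026741377724415177, -0.14327332833969433, 0.5272737588036235], [0.14371996517287958, 0.015592940149230222, -0.9894955441174096, 0.9345086037989332], [0.0, 0.0, 0.0, 1.0]]
```

View pics/scene0.png

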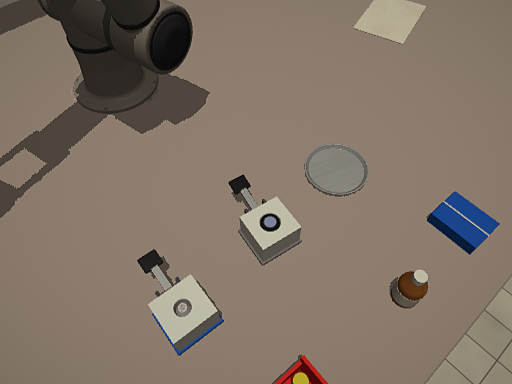

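View pics/top0.png

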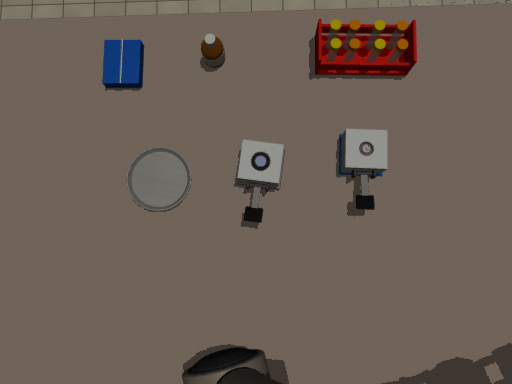

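The eyepiece (black ring with wide glass) is at about (261,161) in the top view and (270,222) in the scene view. Its paddle is at (254,215) / (239,184) and the dish at (159,180) / (336,170). The objective's dock is to the right in the top view, at (366,149). I'll zoom in for exact pixels.

```bash
python3 - <<'E'
import cv2,numpy as np
a=cv2.imread("pics/top0.png")[130:230,225:300];b=cv2.imread("pics/scene0.png")[165:270,220:310]
a=cv2.resize(a,None,fx=5,fy=5,interpolation=cv2.INTER_CUBIC);b=cv2.resize(b,None,fx=4.4,fy=4.4,interpolation=cv2.INTER_CUBIC)
h=max(a.shape[0],b.shape[0])
a=cv2.copyMakeBorder(a,0,h-a.shape[0],0,0,0);b=cv2.copyMakeBorder(b,0,h-b.shape[0],0,0,0)
cv2.imwrite("pics/z.png",np.hstack([a,b]))
E
```

```text
(no output)
```

View pics/z.png

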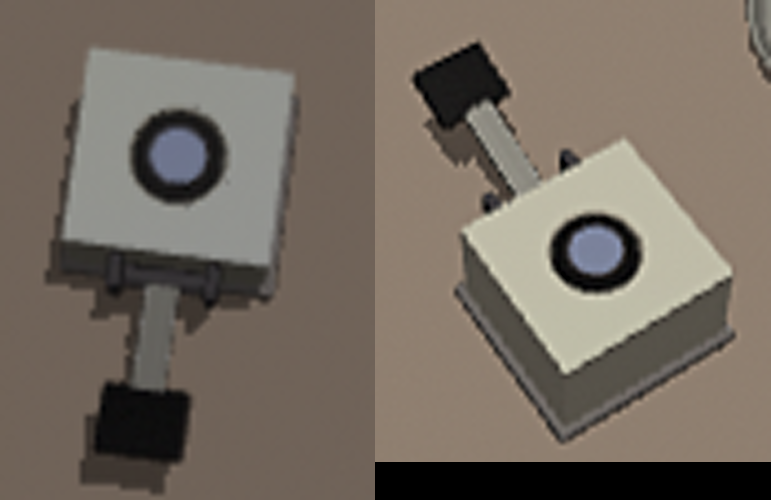

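```bash
cat >h.py <<'E'
import numpy as np,cv2
from scipy.spatial.transform import Rotation as R
def ray(c,u,v):
    T=c["world_to_cam"];d=T[:3,:3].T@np.array([(u-c["cx"])/c["fx"],(v-c["cy"])/c["fy"],1]);o=-T[:3,:3].T@T[:3,3];return o,d
def atz(c,uv,z):
    o,d=ray(c,*uv);return (o+d*(z-o[2])/d[2])[:2]
E
python3 - <<'E'
from h import *
from cell import readout
t=np.load("top0.npz");s=np.load("scene0.npz")
f=lambda x,y:((x+.5)/5-.5+225,(y+.5)/5-.5+130)
g=lambda x,y:((x-375+.5)/4.4-.5+220,(y+.5)/4.4-.5+165)
print("well",atz(t,f(178,156),.06),atz(s,g(595,252),.06))
print("pad",atz(t,f(142,422),.055),atz(s,g(462,84),.055))
print("blk top",np.mean([atz(t,f(*p),.06) for p in((92,48),(295,73),(270,266),(65,240))],0))
print("blk scene",np.mean([atz(s,g(*p),.06) for p in((460,233),(625,140),(732,272),(565,374))],0))
def dish(c,box):
    x0,y0,x1,y1=box;im=c["color"][y0:y1,x0:x1].astype(int)
    m=((im[...,0]-im[...,2])<12).astype(np.uint8)
    n,l,st,ce=cv2.connectedComponentsWithStats(m);k=1+np.argmax(st[1:,4])
    cn=max(cv2.findContours((l==k).astype(np.uint8),0,1)[0],key=cv2.contourArea)
    e=cv2.fitEllipse(cv2.convexHull(cn));print(e,st[k]);return e[0][0]+x0,e[0][1]+y0
print("dish",atz(t,dish(t,(115,135,205,225)),.01),atz(s,dish(s,(295,135,378,205)),.01))
o=readout.observe();print(R.from_euler("xyz",o["tool_rot"]).as_matrix().round(3))
E
```

```text
well [ 0.59031064 -0.01179153] [ 0.59280705 -0.01343248]
pad [0.48345191 0.00535585] [0.48784741 0.00361455]
blk top [ 0.59021301 -0.01276165]
blk scene [ 0.59305371 -0.01333251]
((43.312435150146484, 43.571128845214844), (63.35653305053711, 65.3937759399414), 48.30801773071289) [  11   12   65   64 3264]
((41.24427032470703, 33.692176818847656), (50.07746124267578, 64.16069793701172), 101.39762115478516) [  10    9   64   50 1365]
dish [0.5687487  0.20562076] [0.57405876 0.20215786]
[[-0.     0.364 -0.931]
 [ 0.001 -0.931 -0.364]
 [-1.    -0.001 -0.   ]]
```

```bash
python3 -m inch '18.4 30.9 -5 -0.0334 0;18.4 30.9 -5 -0.0334 0;18.4 30.9 -5 -0.0334 0;18.4 30.9 -5 -0.0334 0;18.4 30.9 -5 -0.0334 0;18.4 30.9 -5 -0.0334 0;18.4 30.9 -5 -0.0334 0;18.4 30.9 -5 -0.0334 0' 20; python3 -m inch '18.4 30.9 -5 -0.0334 0;18.4 30.9 -5 -0.0334 0;18.4 30.9 -5 -0.0334 0;18.4 30.9 -5 -0.0334 0;18.4 30.9 -5 -0.0334 0;18.4 30.9 -5 -0.0334 0;18.4 30.9 -5 -0.0334 0;18.4 30.9 -5 -0.0334 0'; python3 -m inch '0 0 0 0 0;0 0 0 0 0;0 0 0 0 0'
```

```text
time: 0.77
tool_pos: [0.3388, -0.2401, 0.3644]
tool_rot: [-0.795, 1.571, 2.451]
contact_force: [0.9, -0.5, -0.1]
opening: 0.0429
time: 1.43
tool_pos: [0.4861, 0.0073, 0.3243]
tool_rot: [0.266, 1.57, -3.038]
contact_force: [1.0, -0.9, 0.6]
opening: 0.0003
time: 1.68
tool_pos: [0.4853, 0.0054, 0.3244]
tool_rot: [0.367, 1.569, -2.935]
contact_force: [-0.3, 0.4, 0.2]
opening: -0.0
```

```bash
python3 -m inch '0 0 -22 0 0;0 0 -22 0 0;0 0 -20 0 0;0 0 -10 0 0;0 0 0 0 0'; python3 - <<'E'
from h import *
from cell import readout,cams
o=readout.observe();print(o["tool_pos"],R.from_euler("xyz",o["tool_rot"]).as_matrix().round(3))
a=cams.read_camera("scene")["color"][140:290,190:340,::-1];c=cams.read_camera("wrist");w=c["color"][:,:,::-1]
print({k:c[k] for k in c if k!="color"})
cv2.imwrite("pics/p1.png",np.hstack([cv2.resize(a,(384,384)),cv2.resize(w,(416,312)) if 0 else cv2.resize(w,None,fx=.8,fy=1)]))
E
```

```text
time: 2.1
tool_pos: [0.4844, 0.0041, 0.249]
tool_rot: [0.084, 1.566, 3.062]
contact_force: [0.1, -0.3, 0.5]
opening: 0.0005
[0.48440864 0.00410082 0.24895478] [[-0.005 -0.163 -0.987]
 [ 0.    -0.987  0.163]
 [-1.     0.     0.005]]
{'fx': 297.3186396354542, 'fy': 297.3186396354542, 'cx': 258.41741531787125, 'cy': 189.06655768884082, 'T_tool_cam': array([[ 1.55527322e-04, -2.84576241e-01,  9.58653399e-01,
         2.13560726e-02],
       [ 9.99999987e-01,  8.89361758e-06, -1.59595124e-04,
        -3.97745557e-04],
       [ 3.68910837e-05,  9.58653411e-01,  2.84576239e-01,
        -7.75350205e-02],
       [ 0.00000000e+00,  0.00000000e+00,  0.00000000e+00,
         1.00000000e+00]])}
```

View pics/p1.png

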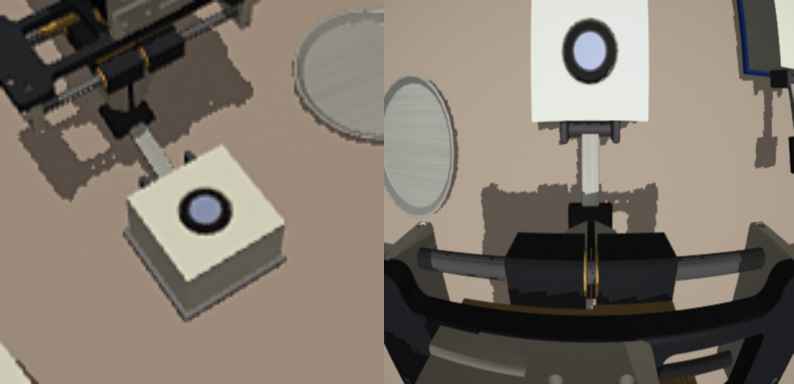

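Both views show the closed fingers over the paddle, in line with the lever. Next I press down.

```bash
python3 -m inch '0 0 -7 0 0;0 0 -7 0 0;0 0 -6 0 0;0 0 -6 0 0' ; python3 -m inch '0 0 -6 0 0;0 0 -6 0 0;0 0 -6 0 0;0 0 0 0 0'
```

```text
time: 2.53
tool_pos: [0.4852, 0.0054, 0.2247]
tool_rot: [0.272, 1.57, -3.031]
contact_force: [-4.1, -0.7, 6.5]
opening: 0.0003
time: 2.87
tool_pos: [0.4853, 0.0055, 0.2061]
tool_rot: [0.247, 1.57, -3.056]
contact_force: [-1.3, -0.2, 1.5]
opening: 0.0008
```

```bash
python3 -m inch '0 0 -3 0 0;0 0 -3 0 0;0 0 -2 0 0;0 0 0 0 0'
```

```text
time: 3.2
tool_pos: [0.4855, 0.0055, 0.2027]
tool_rot: [2.947, 1.568, -0.355]
contact_force: [-15.0, 0.4, 48.6]
opening: 0.0001
```

At the stop with 49 N. I'll hold, then look.

```bash
python3 -m inch '0 0 0 0 0;0 0 0 0 0'; python3 - <<'E'
from h import *
from cell import readout,cams
a=cams.read_camera("scene")["color"][140:290,190:340,::-1];c=cams.read_camera("wrist");w=c["color"][:,:,::-1]
cv2.imwrite("pics/p2.png",np.hstack([cv2.resize(a,(384,384)),cv2.resize(w,None,fx=.8,fy=1)]))
E
```

```text
time: 3.37
tool_pos: [0.4855, 0.0055, 0.2027]
tool_rot: [2.978, 1.568, -0.324]
contact_force: [-14.8, -0.2, 46.1]
opening: 0.0004
```

View pics/p2.png

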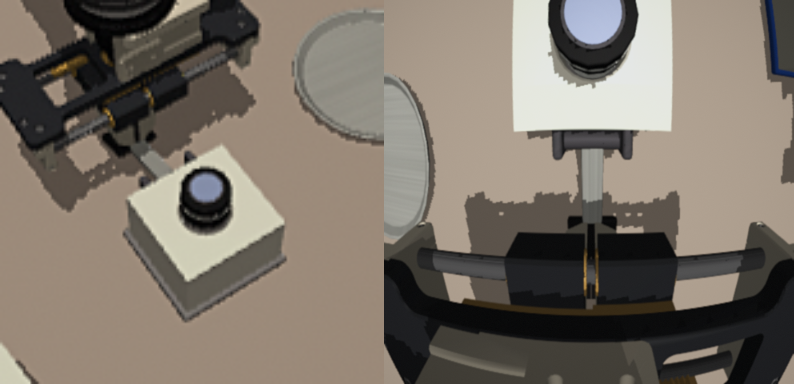

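The eyepiece has risen: the head stands clear of the block in both views. Now I lift, open and move over it.

```bash
python3 -m inch '0 0 15 0 0;0 0 30 0 0.3;0 0 30 0 1;0 0 32 0 1;0 0 5 0 1;0 0 0 0 1'; python3 -m inch '26 -4.5 0 0 1;27 -4.5 0 0 1;27 -4.5 0 0 1;26 -4.5 0 0 1;0 0 0 0 1;0 0 0 0 1;0 0 0 0 1'; python3 - <<'E'
from h import *
from cell import readout,cams
o=readout.observe();print(o["tool_pos"],o["qpos"],R.from_euler("xyz",o["tool_rot"]).as_matrix().round(3))
cs=cams.read_camera("scene");np.savez("s3.npz",**cs)
a=cs["color"][140:290,190:340,::-1];c=cams.read_camera("wrist");w=c["color"][:,:,::-1]
cv2.imwrite("pics/p3.png",np.hstack([cv2.resize(a,(384,384)),cv2.resize(w,None,fx=.8,fy=1)]))
E
```

```text
time: 3.97
tool_pos: [0.4862, 0.0055, 0.3127]
tool_rot: [-3.139, 1.565, -0.159]
contact_force: [0.1, -0.4, -0.9]
opening: 0.0294
time: 4.55
tool_pos: [0.5908, -0.0123, 0.3088]
tool_rot: [0.033, 1.567, 3.013]
contact_force: [0.1, -0.8, -0.2]
opening: 0.0762
[ 0.59076302 -0.01232752  0.30881262] [-1.50502080e-01  5.49015167e-01  1.46815354e+00 -9.77747492e-05
  1.12841019e+00  1.58179095e+00] [[-0.004 -0.161 -0.987]
 [ 0.001 -0.987  0.161]
 [-1.     0.     0.004]]
```

View pics/p3.png

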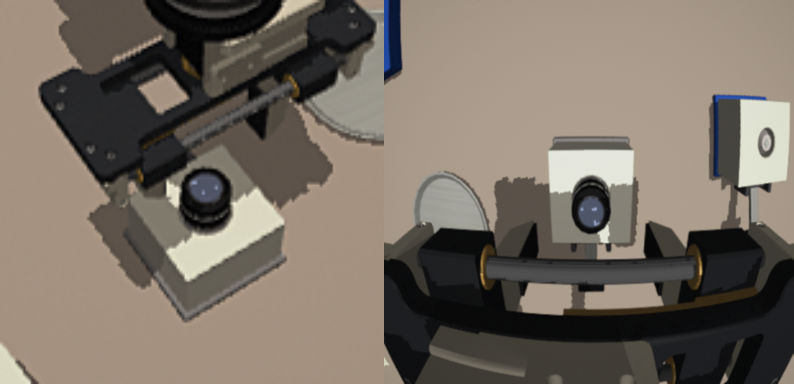

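```bash
cat >>h.py <<'E'
def wproj(c,o,p):
    Rt=R.from_euler("xyz",o["tool_rot"]).as_matrix();pt=Rt.T@(np.array(p)-o["tool_pos"])
    T=c["T_tool_cam"];q=T[:3,:3].T@(pt-T[:3,3]);th=np.arctan2(np.hypot(q[0],q[1]),q[2]);ph=np.arctan2(q[1],q[0])
    return c["cx"]+c["fx"]*th*np.cos(ph),c["cy"]+c["fx"]*th*np.sin(ph)
E
python3 - <<'E'
from h import *
from cell import readout,cams
o=readout.observe();c=cams.read_camera("wrist")
print(wproj(c,o,(.5915,-.0127,.09)),wproj(c,o,(.6015,-.0127,.09)),wproj(c,o,(.5915,-.0027,.09)))
im=c["color"][130:260,190:330,::-1]; cv2.imwrite("pics/p4.png",cv2.resize(im,None,fx=4,fy=4))
E
```

```text
(np.float64(259.40011633579815), np.float64(212.1133076068469)) (np.float64(257.1313296822763), np.float64(199.03091011193217)) (np.float64(245.6295926956766), np.float64(214.18853197813146))
```

View pics/p4.png

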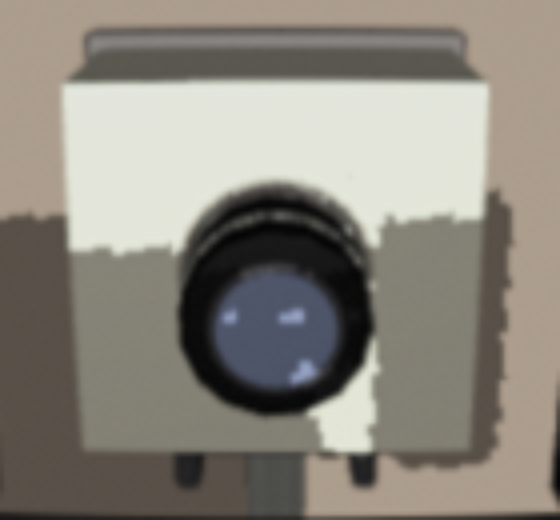

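The lens centre is at (258.7, 211.2) against a prediction of (259.4, 212.1), so the position is good to under 1 mm. I'll descend and grip.

```bash
python3 -m inch '0 0 -20 0 1;0 0 -20 0 1;0 0 -16 0 1;0 0 -8 0 1;0 0 -2 0 1;0 0 0 0 1'; python3 -m inch '0 0 0 0 0.4;0 0 0 0 0.3;0 0 0 0 0.2;0 0 0 0 0.2;0 0 0 0 0;0 0 0 0 0;0 0 0 0 0;0 0 0 0 0' 20
```

```text
time: 5.2
tool_pos: [0.5914, -0.0125, 0.2448]
tool_rot: [0.182, 1.57, -3.121]
contact_force: [0.5, -0.1, 0.7]
opening: 0.0918
time: 5.87
tool_pos: [0.5916, -0.0125, 0.2447]
tool_rot: [1.071, 1.571, -2.232]
contact_force: [-0.1, -0.2, -0.7]
opening: 0.0431
```

```bash
python3 -m inch '0 0 0 0 0;0 0 0 0 0;0 0 0 0 0;0 0 0 0 0' 20; python3 -m inch '0 0 3 0 0;0 0 5 0 0;0 0 8 0 0;0 0 12 0 0;0 0 15 0 0;0 0 12 0 0;0 0 5 0 0;0 0 0 0 0'; python3 - <<'E'
from h import *
from cell import readout,cams
o=readout.observe();print(o["tool_pos"],o["opening"])
a=cams.read_camera("scene")["color"][110:260,190:340,::-1];c=cams.read_camera("wrist");w=c["color"][:,:,::-1]
cv2.imwrite("pics/p5.png",np.hstack([cv2.resize(a,(384,384)),cv2.resize(w,None,fx=.8,fy=1)]))
E
```

```text
time: 6.2
tool_pos: [0.5916, -0.0125, 0.2447]
tool_rot: [0.708, 1.571, -2.595]
contact_force: [-0.0, 0.9, 0.7]
opening: 0.0352
time: 6.87
tool_pos: [0.5919, -0.0126, 0.3066]
tool_rot: [3.121, 1.567, -0.182]
contact_force: [0.3, 0.4, -1.0]
opening: 0.0354
[ 0.59193989 -0.01256875  0.3066492 ] 0.03544016520670403
```

View pics/p5.png

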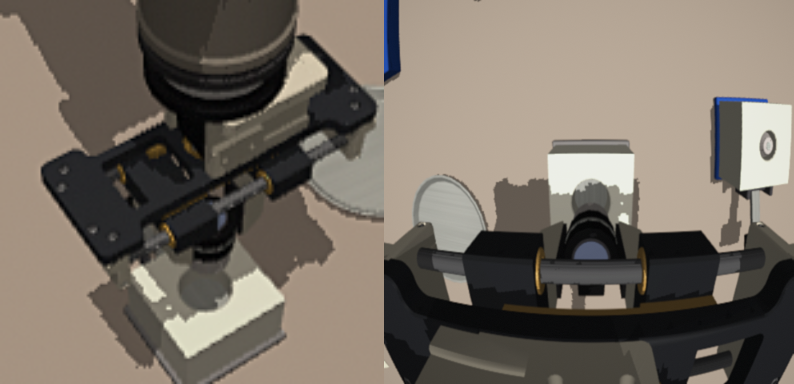

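The eyepiece is held (opening 35.4 mm) and its underside is clear of the block. Now across to the dish.

```bash
python3 -m inch '-1 8 0 0 0;-1 16 0 0 0;-2 22 0 0 0;-2 24 0 0 0;-3 26 0 0 0;-3 26 0 0 0;-3 26 0 0 0;-2 24 0 0 0'; python3 -m inch '-2 20 0 0 0;-1 15 0 0 0;-1 9 0 0 0;0 0 0 0 0;0 0 0 0 0'; python3 - <<'E'
from h import *
from cell import readout,cams
o=readout.observe();print(o["tool_pos"],o["opening"])
a=cams.read_camera("scene")["color"][90:240,250:400,::-1];c=cams.read_camera("wrist");w=c["color"][:,:,::-1]
print(wproj(c,o,(.571,.204,.004)))
cv2.imwrite("pics/p6.png",np.hstack([cv2.resize(a,(384,384)),cv2.resize(w,None,fx=.8,fy=1)]))
t=cams.read_camera("top")["color"][100:300,80:240,::-1];cv2.imwrite("pics/p6t.png",cv2.resize(t,None,fx=2.5,fy=2.5))
E
```

```text
time: 7.63
tool_pos: [0.5738, 0.1614, 0.3038]
tool_rot: [0.186, 1.569, -3.117]
contact_force: [0.1, -0.4, -1.0]
opening: 0.0352
time: 8.05
tool_pos: [0.5706, 0.2034, 0.3043]
tool_rot: [0.932, 1.57, -2.37]
contact_force: [-0.5, 0.1, -0.7]
opening: 0.0352
[0.57058708 0.20339605 0.30433889] 0.035239512308620345
(np.float64(257.96537040776525), np.float64(183.39635201347554))
```

View pics/p6.png

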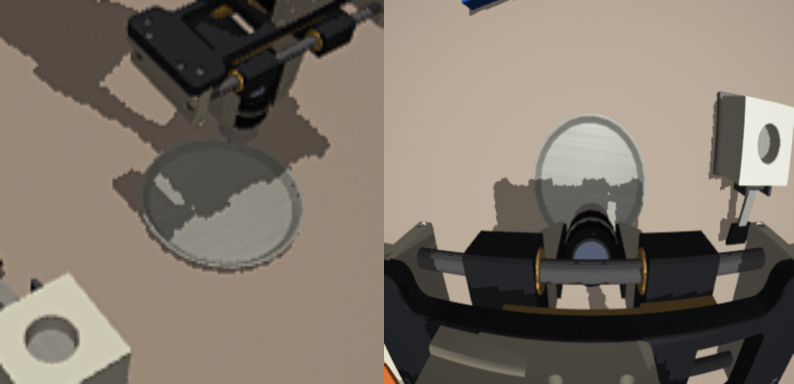

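The dish is centred at about (257,178) in the wrist view, where predicted. Lowering.

```bash
python3 -m inch '0 0 -10 0 0;0 0 -18 0 0;0 0 -20 0 0;0 0 -18 0 0;0 0 -12 0 0;0 0 -8 0 0;0 0 -4 0 0;0 0 0 0 0'; python3 -m inch '0 0 -2 0 0;0 0 -2 0 0;0 0 0 0 0;0 0 0 0 0'
```

```text
time: 8.87
tool_pos: [0.5706, 0.2032, 0.214]
tool_rot: [0.467, 1.57, -2.836]
contact_force: [-0.5, 1.5, -0.6]
opening: 0.0353
time: 9.2
tool_pos: [0.5707, 0.2035, 0.2112]
tool_rot: [-2.871, 1.57, 0.109]
contact_force: [0.1, -0.1, -1.4]
opening: 0.0352
```

```bash
python3 -m inch '0 0 -2 0 0;0 0 0 0 0;0 0 0 0 0'; python3 -m inch '0 0 -1 0 0;0 0 0 0 0;0 0 0 0 0';python3 -m inch '0 0 -1 0 0;0 0 0 0 0;0 0 0 0 0'
```

```text
time: 9.45
tool_pos: [0.5706, 0.2035, 0.2088]
tool_rot: [1.418, 1.571, -1.886]
contact_force: [0.0, -0.3, -1.2]
opening: 0.035
time: 9.7
tool_pos: [0.5706, 0.2035, 0.2077]
tool_rot: [1.052, 1.571, -2.251]
contact_force: [0.7, -0.0, -0.9]
opening: 0.0354
time: 9.95
tool_pos: [0.5707, 0.2035, 0.2067]
tool_rot: [1.947, 1.571, -1.356]
contact_force: [0.6, 1.1, -0.3]
opening: 0.0349
```

```bash
python3 -m inch '0 0 -1 0 0;0 0 0 0 0;0 0 0 0 0'; python3 - <<'E'
from h import *
from cell import readout,cams
o=readout.observe();print(o["contact_force"],o["tool_pos"])
a=cams.read_camera("scene")["color"][110:210,290:390,::-1];w=cams.read_camera("wrist")["color"][:,:,::-1]
cv2.imwrite("pics/p7.png",np.hstack([cv2.resize(a,(384,384)),cv2.resize(w,None,fx=.8,fy=1)]))
E
```

```text
time: 10.2
tool_pos: [0.5706, 0.2035, 0.2067]
tool_rot: [-3.063, 1.57, -0.083]
contact_force: [-2.5, -1.1, 6.4]
opening: 0.0354
[-2.46091415 -1.07182491  6.36303846] [0.57064484 0.20347137 0.20668596]
```

View pics/p7.png

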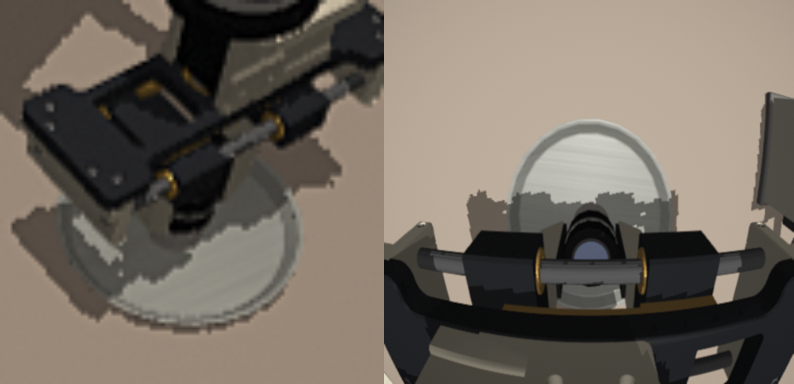

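The contact force is now +6.4 N, exactly at the expected height, so the eyepiece is seated on the dish floor. I'll open slowly.

```bash
python3 -m inch '0 0 0.5 0 0.36;0 0 0 0 0.40;0 0 0 0 0.44;0 0 0 0 0.5;0 0 0 0 0.7;0 0 0 0 1;0 0 0 0 1;0 0 0 0 1' 3; python3 -m inch '0 0 0 0 1;0 0 0 0 1;0 0 0 0 1;0 0 0 0 1'; python3 -m inch '0 0 5 0 1;0 0 10 0 1;0 0 20 0 1;0 0 30 0 1;0 0 35 0 1;0 0 30 0 1;0 0 10 0 1;0 0 0 0 1'; python3 -m inch '-35 0 0 0 1;-35 0 0 0 1;-35 0 0 0 1;-35 0 0 0 1;-35 0 0 0 1;0 0 0 0 1;0 0 0 0 1'; python3 - <<'E'
from h import *
from cell import readout,cams
cs=cams.read_camera("scene");ct=cams.read_camera("top");np.savez("se.npz",**cs);np.savez("te.npz",**ct)
a=cs["color"][120:220,280:380,::-1];b=ct["color"][120:240,100:220,::-1]
cv2.imwrite("pics/p8.png",np.hstack([cv2.resize(a,(390,390)),cv2.resize(b,(390,390))]))
cv2.imwrite("pics/p8t.png",ct["color"][:,:,::-1])
E
```

```text
time: 10.97
tool_pos: [0.5707, 0.2035, 0.2062]
tool_rot: [1.306, 1.571, -1.997]
contact_force: [-0.0, -0.2, -0.2]
opening: 0.0682
time: 11.3
tool_pos: [0.5707, 0.2034, 0.2063]
tool_rot: [2.061, 1.571, -1.242]
contact_force: [-0.6, 0.2, 0.7]
opening: 0.0906
time: 11.97
tool_pos: [0.5711, 0.2036, 0.3506]
tool_rot: [-2.776, 1.563, 0.204]
contact_force: [0.9, 0.3, 0.1]
opening: 0.0919
time: 12.55
tool_pos: [0.394, 0.2035, 0.3456]
tool_rot: [0.518, 1.569, -2.784]
contact_force: [0.6, 0.7, -0.1]
opening: 0.0922
```

View pics/p8.png

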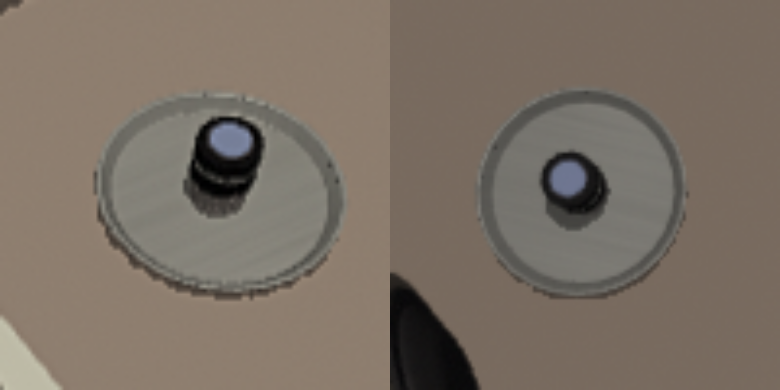

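View pics/p8t.png

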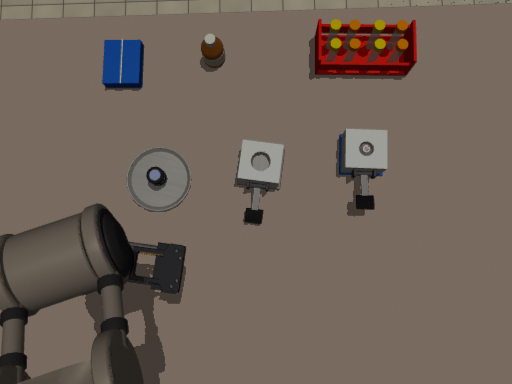

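The eyepiece stands upright near the dish centre, glass up, and the objective is unmoved at (366,149). I'll check the lens position numerically and hand in.

```bash
python3 - <<'E'
from h import *
from cell import workorder
t=np.load("te.npz");s=np.load("se.npz")
print(atz(t,(154.6,174.6),.052),atz(s,(280+231/3.9-.4,120+139/3.9-.4),.052))
print(workorder.hand_in())
E
```

```text
[0.56948377 0.20379533] [0.57113219 0.20364183]
the job is handed in; nothing more can be done
None
```

The eyepiece is standing upright in the steel dish, glass up and released, and the job was handed in at about 12.7 s of the 43 s allowed.

- **Lever:** I pressed the eyepiece dock's lever down to its stop, with about 49 N at the wrist. The pictures showed the eyepiece standing clear of the block. I did not measure the paddle height on its own.
- **Placing:** I gripped the head at 20 N and carried the eyepiece over. I lowered it until it touched the dish floor at the expected height, with about 6 N of contact, and then let go slowly.
- **Final position:** The last pictures put the top of the lens at (0.569, 0.204) from the top camera and (0.571, 0.204) from the scene camera. The dish centre is about (0.571, 0.204), so the eyepiece is within about 2 mm of it. The two cameras put the dish centre itself 5 to 6 mm apart, and I used their mean; the limit is 50 mm.
- **Objective:** It sits in the same place in the top view before and after, at about pixel (366, 149), judged by eye. The gripper was clear of everything at hand-in.

No check failed. The hand-in reports no verdict, so I can't confirm how it was judged.

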